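Switch the gas panel to the gauge line and open the outlet

ROBOT

A 6-joint arm with a two-finger parallel gripper is mounted at the origin on the work surface. World frame = base frame: x ahead of the robot, y to its left, z up, the work surface at z = 0. Lengths are in m, angles in rad, forces in N, time in s.
With the tool pointing down it reaches from about 0.3 to 0.875 m from the base axis. Payload 4.2 kg.
Tool frame: the origin (TCP) lies between the finger pads; the fingertips stand 25 mm ahead of it and the grasp point (between the pads) lies 6 mm ahead of it (nose_length is the distance from the TCP to the fingertips, in m); z points along the fingers, y is the direction in which the jaws open and shut (so a half turn about z gives the same grasp; the last joint's range is limited). The gripper opens to 85 mm and grips with 20 to 120 N. Pads are 22 mm wide; open, the fingers measure 114 mm over their backs; the gripper's body (76 mm by 85 mm) begins 54 mm behind the grasp point. The pads swing forward as they close: fully open they stand 13 mm farther back than shut.
Start: joints at [1.203, 0.32, 1.565, -0, 1.257, -0.02], TCP at [0.196, 0.541, 0.256] pointing down, gripper open.
Joint ranges: [-3.11, 3.11], [-0.84, 2.01], [0.21, 2.61], [-1.34, 4.49], [0.05, 2.63], [-2.56, 2.56]. Speed limits (rad/s): [2.57, 2.57, 3.14, 3.14, 3.14, 3.14].

INTERFACE

Orientations are given as a unit quaternion [x, y, z, w].
In Python, from plant import * gives the robot as it stands.
- The arm moves only by the shell command python3 -m crank 'ROWS' [FORCE]. ROWS is JSON, a list that holds one entry, the list of rows, each a list of 7 numbers: the shift along the tool's x, y, z in mm, then the turn, a rotation vector about the tool's x, y, z in degrees, then the finger opening in mm, from 0 to 85.4. In form: [[[tx, ty, tz, wx, wy, wz, fingers], ...]]. A call has exactly 8 rows; each row shifts and turns the commanded pose from where the row before left it, along the tool's axes as they then stand; what a row does not reach is not made up. A row lasts 1/12 s, in which the tool goes at most 41.7 mm and 7.16 degrees, less where a joint would pass 70% of its speed; a pose out of reach is approached as far as the arm can. A call is refused whole if a number of a shift passes 41.7 or a number of a turn 7.16, either way. A call with a gripper value outside its range is refused whole. The fingers move at their own pace and stop on an object; FORCE is the grip in N (left out, the last holds). Time passes only in rows, so rows that do not move let the fingers close, or fill a call up. It gives the time, the measured TCP pose, the force and the opening at its end, in the units of the state.
- state(): the state, without advancing time (a new reading comes with each control period).
- read_camera(name): name is "side" or "top"; returns (picture, depth): 420x560x3 uint8, red, green, blue; 420x560 float32, m along the optical axis (not along the pixel's ray), 0 where there is no reading.
- camera_info(name): a dict with "fov_y" (degrees; the focal length in pixels is half the picture's height over the tangent of half this angle, whatever the lens; pixels are square), "cx", "cy" (the principal point, pixels), "R" (3x3) and "t" (3): a world point X has camera coordinates R X + t. Camera axes: x right, y down, z forward; pixel columns grow to the right and rows downward; lengths in m; the calibration is good to about 2 mm. A picture is of the moment at which its call begins. camera_info takes no time and is no camera call.
- finish_job(): hands the job in, once; it reports no verdict.
The state is a dict: "clock": time; "qpos": joint angles; "dq": joint speeds; "joint_torque": joint torques, N m; "tool_pos": TCP position; "tool_rot": TCP orientation; "contact_force": force on the tool from outside, world axes, zero at the start; "ft_torque": the same for the moment, N m; "finger_gap": finger opening in m.
Only numpy, scipy, OpenCV 4.12 (cv2) and the standard library are available. Lean on these libraries where they do the work, as an engineer would, in place of code of your own. Each camera call takes 0.05 s, during which the arm holds its last target.

TASK

Push the pointed handle of the gas selector round with your fingertips, click by click, until it points squarely at the line with the round pressure gauge; only then push the shut-off lever on the outlet pipe fully round, so that it lies in line with its pipe and the gas is on. Just push the two handles, never pinch or grip them, and leave the loose things on and around the panel where they are.

Things in the scene. Friction and masses are not known exactly. Their poses are not given: they have to be found in the camera images.
- gas_panel: Fixed gas panel on an aluminium plate, x -215..150, y -155..155 mm, top 16 mm above the bench. Origin on the selector's vertical axis at bench level, z up. Six pipes (63 mm up) fan out to fittings whose axes stand 115 mm away, at 22.5, 67.5, 112.5 deg either side of +x; the outlet pipe runs along -x. The ports at +-22.5 deg are blanked with low hexagon caps, 88 mm high.
- selector (a joint): Angle (rad) of the selector handle: 0 along the panel's +x, growing anticlockwise from above, stops at +-2.16. It clicks to rest at each port (+-0.393, +-1.178, +-1.963); past half-way between two ports it is drawn on into the next rest. Getting over takes about 0.15 N m (3 N at 50 mm). It starts on or between the two capped ports.
- selector_axis (a point): Point on the selector's axis at the handle's mid-height, 120 mm above the bench; turns with the handle, x along its nose, z up. Black hub 34 mm across with one bar, 110 to 130 mm up, 14 mm wide, its blunt nose 69 mm from the axis. Under it a round bonnet, radius 43 mm, top at 104 mm; further out nothing is over 75 mm high until the fittings at 115 mm.
- gauge_face (a point): Centre of the white, upward face of the round pressure gauge (steel case 53 mm across, face 117 mm above the bench), on the vertical axis of its line. It stands at one of the ports at +-67.5 or +-112.5 deg; filter, drying tube and needle valve stand at the other three. The selector is set to this line when its nose points at it.
- filter_line: Fixed fitting with a fat steel filter cup, 42 mm across, top 127 mm above the bench. Origin on its axis at the plate's top.
- dryer_line: Fixed fitting with a slim clear drying tube, 28 mm across, top 128 mm above the bench. Origin on its axis at the plate's top.
- needle_line: Fixed fitting with a needle valve and black round knob, 28 mm across, top 115 mm above the bench. Origin on its axis at the plate's top.
- shutoff (a joint): Angle (rad) of the shut-off lever: 0 shut (across the outlet pipe, pointing along the panel's +y), 1.571 open (in line with the pipe, pointing away from the selector, the panel's -x), firm stops at both; grows anticlockwise seen from above. It stays where it is left; turning it takes about 0.1 N m (2 N at 46 mm).
- shutoff_axis (a point): Point on the shut-off lever's vertical axis, 140 mm from the selector's along the panel's -x, at the lever's mid-height, 107 mm above the bench; turns with the lever, x along it, z up. The lever is a black bar 99 to 114 mm up, 13 mm wide, its end 58 mm from the axis, on a steel hub 23 mm across. Pipe and valve body below it are at most 78 mm high away from the hub.
- spanner: Open-ended steel spanner, 120 mm long, lying on the panel plate beside the outlet pipe; loose, to be left alone. Origin at the middle of its underside.
- brass_tee: Small loose brass fitting, 34 mm tall, standing on the panel plate near the shut-off; loose, to be left alone. Origin at the middle of its underside.
- ferrule_tin: Round steel tin, 40 mm across and 22 mm tall, on the plate between the two capped ports; loose, to be left alone. Origin at the middle of its underside.
- beaker: Glass beaker, 72 mm across, 90 mm tall, on the bench beside the plate, beyond the capped ports; loose, to be left alone. Origin at the middle of its underside.
- pliers: Long-nosed pliers lying on the bench off the plate's outlet end; loose, to be left alone. Origin at the middle of its underside.

How it is judged:
By the outcome, as a careful person would: the job done as asked, in the order asked, and still so for the second after the job is handed in, with the robot touching nothing.
It also fails if it takes over 51 s, if anything falls off the work surface, if the arm or the gripper's body presses on something with over 40 N, if the wrist force passes 120 N, or if a joint passes its speed limit or range.

## Working session

There is one attempt and no reset: what is moved stays moved. The work goes in short steps, Python scripts to look and compute and a shell command to move; the robot and the scene stay as the last step left them, time stands still between calls to the robot, and variables do not carry over. Pictures are saved under pics/ and viewed, and the job is handed in when it is done.

```bash
mkdir -p pics; ls; python3 - <<'E'
from plant import *
import cv2,numpy as np
for n in ("top","side"):
    p,d=read_camera(n); cv2.imwrite(f"pics/{n}0.png",p[:,:,::-1]); np.savez(f"{n}0.npz",p=p,d=d)
    i=camera_info(n); print(n,i)
print(state())
E
```

```text
pics
top {'fov_y': 56.29541032610616, 'cx': 280.6186813476842, 'cy': 212.36343407552835, 'R': array([[-0.00479758, -0.99971012, -0.02359362],
       [-0.9919463 ,  0.00774394, -0.12642216],
       [ 0.12656822,  0.02279708, -0.99169591]]), 't': array([0.05358709, 0.6147598 , 0.8589108 ])}
side {'fov_y': 43.248011331968456, 'cx': 281.3054607176318, 'cy': 210.77738753411376, 'R': array([[ 0.76864597, -0.63931221, -0.02152387],
       [-0.45608957, -0.52414349, -0.71920505],
       [ 0.44851497,  0.56263087, -0.69446441]]), 't': array([-0.43638113,  0.35710295,  0.93454386])}
{'clock': 0.1, 'qpos': array([ 1.20299128e+00,  3.20217539e-01,  1.56556885e+00,  7.50469734e-06,
        1.25739696e+00, -1.99887843e-02]), 'dq': array([-0.00032028, -0.0020495 , -0.00376566, -0.00033527, -0.00045821,
       -0.00144418]), 'joint_torque': array([ 1.38190888e-03, -4.16409802e+01, -2.34704697e+01,  1.04726792e-04,
        5.02495357e-03,  7.21418445e-07]), 'tool_pos': array([0.19583634, 0.54020544, 0.2555677 ]), 'tool_rot': array([ 1.73033931e-01,  9.84915543e-01, -7.79760151e-04, -1.56753582e-04]), 'contact_force': array([-1.15329184,  0.33937537, -0.98093185]), 'ft_torque': array([ 0.01359547,  0.04674318, -0.02282091]), 'finger_gap': 0.08568303953953924}
```

View pics/top0.png

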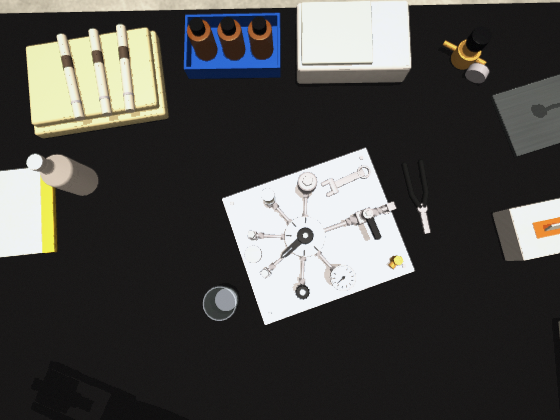

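View pics/side0.png

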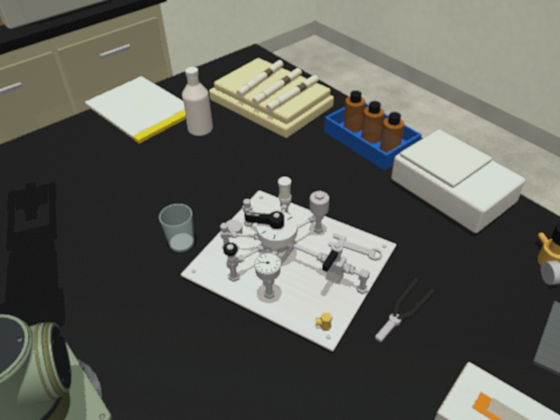

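```bash
cat > h.py <<'E'
import numpy as np,cv2
from plant import *
def bp(n,u,v,z=None,d=None):
    i=camera_info(n);f=210/np.tan(np.radians(i["fov_y"]/2))
    r=np.array([(u-i["cx"])/f,(v-i["cy"])/f,1.]);R=i["R"];t=i["t"]
    o=-R.T@t; w=R.T@r
    return o+w*((z-o[2])/w[2] if d is None else d)
def proj(n,X):
    i=camera_info(n);f=210/np.tan(np.radians(i["fov_y"]/2))
    c=i["R"]@np.asarray(X)+i["t"]; return f*c[0]/c[2]+i["cx"],f*c[1]/c[2]+i["cy"]
E
python3 - <<'E'
from h import *
a=np.load("top0.npz");p,d=a["p"],a["d"]
c=p[140:330,210:440,::-1]; cv2.imwrite("pics/c0.png",cv2.resize(c,None,fx=3.4,fy=3.1,interpolation=cv2.INTER_CUBIC))
b=np.load("side0.npz");c=b["p"][180:350,160:410,::-1]; cv2.imwrite("pics/c1.png",cv2.resize(c,None,fx=3.2,fy=3.2,interpolation=cv2.INTER_CUBIC))
# plate corners: threshold points with height 10-22mm
i=camera_info("top");f=210/np.tan(np.radians(i["fov_y"]/2))
v,u=np.mgrid[:420,:560]; C=np.stack([(u-i["cx"])/f*d,(v-i["cy"])/f*d,d],-1)
W=(C-i["t"])@i["R"]
m=(W[...,2]>.008)&(W[...,2]<.024)&(p.min(-1)>120)&(u>200)&(u<430)&(v>140)&(v<330)
pts=W[m][:,:2].astype(np.float32)
r=cv2.minAreaRect(pts*1000);print(r,m.sum(),np.median(W[m][:,2]))
print(cv2.boxPoints(r))
for n,(uu,vv),z in [("hub",(305,236),.130),("gauge",(342,277),.117)]:
    print(n,bp("top",uu,vv,z),W[vv,uu])
E
```

```text
((567.045654296875, -31.7540283203125), (310.50640869140625, 530.0789794921875), 19.314998626708984) 16232 0.01723462663835574
[[ 332.86612  167.01578]
 [ 508.19583 -333.2274 ]
 [ 801.2252  -230.52383]
 [ 625.8955   269.71933]]
hub [ 0.55459316 -0.00184353  0.13      ] [ 0.55422998 -0.00163155  0.13546277]
gauge [ 0.47130028 -0.07668541  0.117     ] [ 0.47144904 -0.07616118  0.12102773]
```

View pics/c0.png

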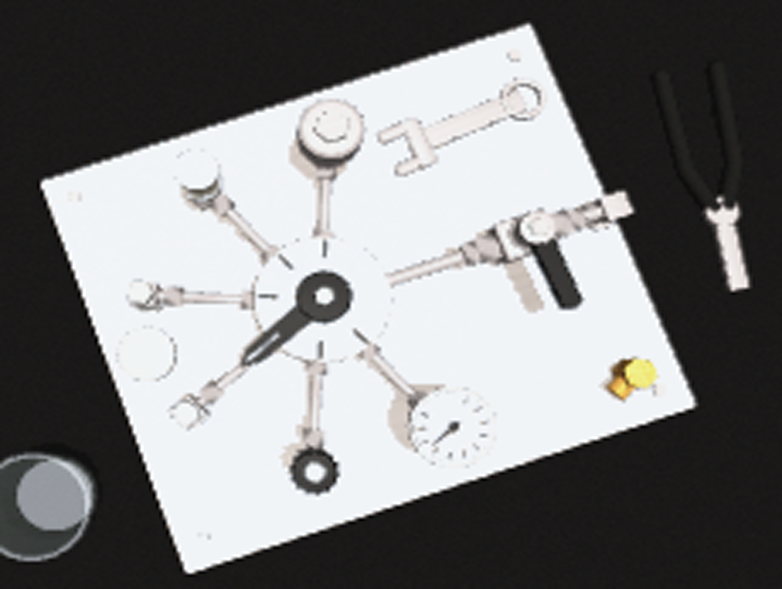

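View pics/c1.png

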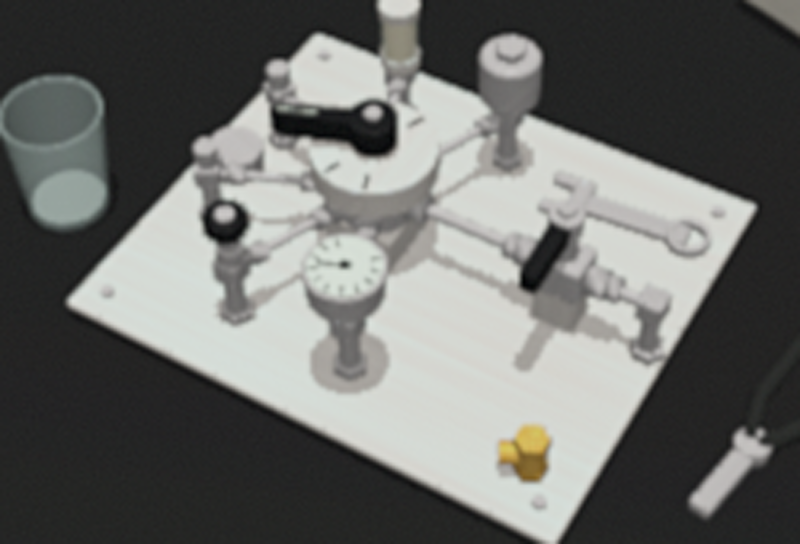

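```bash
python3 - <<'E'
from h import *
from scipy.optimize import least_squares
s=lambda n,u,v:(210+u/3.4,140+v/3.1) if n=="top" else (160+u/3.2,180+v/3.2)
P=lambda r,a,z:(r*np.cos(np.radians(a)),r*np.sin(np.radians(a)),z)
obs=[("top",(324,296),(0,0,.130)),("top",(454,427),P(.115,112.5,.117)),("top",(314,470),P(.115,67.5,.115)),("top",(331,127),P(.115,-112.5,.127)),("top",(201,170),P(.115,-67.5,.128)),
("side",(373,113),(0,0,.130)),("side",(345,265),P(.115,112.5,.117)),("side",(226,215),P(.115,67.5,.115)),("side",(511,52),P(.115,-112.5,.127))]
def res(q,cams=("top","side")):
    o=[]
    for n,uv,X in obs:
        if n not in cams: continue
        c,sn=np.cos(q[2]),np.sin(q[2]);w=(q[0]+c*X[0]-sn*X[1],q[1]+sn*X[0]+c*X[1],X[2])
        o+=list(np.array(proj(n,w))-s(n,*uv))
    return np.array(o)
for cams in (("top",),("side",),("top","side")):
    r=least_squares(res,[.555,-.002,1.9],args=(cams,));print(cams,r.x[:2],np.degrees(r.x[2]),np.round(r.fun,1))
q=r.x
# handle angle: nose tip
for n,uv in (("top",(247,360)),("side",(276,118))):
    t=bp(n,*s(n,*uv),.130)[:2]; h=bp(n,*s(n,*((324,296) if n=="top" else (373,113))),.130)[:2]
    print(n,"nose",np.degrees(np.arctan2(*(t-h)[::-1]))-np.degrees(q[2]),np.hypot(*(t-h)))
E
python3 -c "
import plant;print([x for x in dir(plant) if x[0]!='_'])"
```

```text
('top',) [ 0.55556472 -0.00293725] 109.14015759288515 [ 0.2  0.  -0.2  0.1  0.3  0.7  0.7 -0.5 -1.  -0.4]
('side',) [ 0.55597837 -0.00397781] 109.11010428132398 [ 0.2  1.3 -0.2  0.3 -0.4 -0.4  0.3 -1.5]
('top', 'side') [ 0.55579387 -0.00332357] 109.1798224543904 [ 0.4 -0.1  0.  -0.1  0.5  0.6  0.8 -0.6 -0.8 -0.5 -0.   1.2 -0.4  0.2
 -0.6 -0.5  0.  -1.6]
top nose 22.69195504390936 0.06232333884336174
side nose 34.02475970174956 0.06261934145692805
['MotionError', 'camera_info', 'finish_job', 'nose_length', 'read_camera', 'state']
```

```bash
cat >> h.py <<'E'
from scipy.spatial.transform import Rotation as Ro
AX=np.array([.5557,-.0031]);YAW=109.15
e=lambda a:np.array([np.cos(np.radians(a)),np.sin(np.radians(a))])
def pl(x,y): return AX+x*e(YAW)+y*e(YAW+90)
def go(xy,z,yaw):
    s=state();R=Ro.from_quat(s["tool_rot"]);M=R.as_matrix()
    d=np.array([*xy,z])-s["tool_pos"]
    cy=np.degrees(np.arctan2(M[1,0],M[0,0]))
    print("world target",np.round([*xy,z],4),"tool shift now mm",np.round(M.T@d*1000,1),"yaw now %.1f turn wz %.1f"%(cy,-((yaw-cy+180)%360-180)))
    print("tilt z",M[:,2].round(4),"gap",s["finger_gap"],"F",s["contact_force"].round(2),"q",s["qpos"].round(2),"t",s["clock"])
def selpose(nose,r,lag):  # nose panel deg
    a=YAW+nose; return AX+r*e(a)-lag*e(a+90)
E
python3 - <<'E'
from h import *
print(nose_length)
go(selpose(22.5,.060,.030),.200,YAW+22.5-90)
E
```

```text
0.025
world target [0.5382 0.0617 0.2   ] tool shift now mm [-485.  -333.1   56.1] yaw now 160.1 turn wz 118.4
tilt z [-6.0e-04 -1.5e-03 -1.0e+00] gap 0.08568303953953924 F [-1.15  0.34 -0.98] q [ 1.2   0.32  1.57  0.    1.26 -0.02] t 0.1
```

```bash
python3 -m crank '[[[-30,-20.8,0,0,0,0,0],[-30,-20.8,0,0,0,0,0],[-30,-20.8,0,0,0,0,0],[-30,-20.8,0,0,0,0,0],[-30,-20.8,0,0,0,0,0],[-30,-20.8,0,0,0,0,0],[-30,-20.8,0,0,0,0,0],[-30,-20.8,0,0,0,0,0]]]' 30
python3 -m crank '[[[-30,-20.8,0,0,0,0,0],[-30,-20.8,0,0,0,0,0],[-30,-20.8,0,0,0,0,0],[-30,-20.8,0,0,0,0,0],[-30,-20.8,0,0,0,0,0],[-30,-20.8,0,0,0,0,0],[-30,-20.8,0,0,0,0,0],[0,0,0,0,0,0,0]]]'
python3 -m crank '[[[0,0,0,0,0,7,0],[0,0,0,0,0,7,0],[0,0,0,0,0,7,0],[0,0,0,0,0,7,0],[0,0,0,0,0,7,0],[0,0,0,0,0,7,0],[0,0,0,0,0,7,0],[0,0,0,0,0,7,0]]]'
python3 -m crank '[[[0,0,0,0,0,7,0],[0,0,0,0,0,7,0],[0,0,0,0,0,7,0],[0,0,0,0,0,7,0],[0,0,0,0,0,7,0],[0,0,0,0,0,7,0],[0,0,0,0,0,7,0],[0,0,0,0,0,7,0]]]'
python3 - <<'E'
from h import *
print(nose_length)
go(selpose(22.5,.060,.030),.200,YAW+22.5-90)
E
```

```text
clock: 0.77
tool_pos: [0.3654, 0.3006, 0.2561]
tool_rot: [0.173, 0.985, -0.0, -0.0]
contact_force: [-0.8, 1.0, 0.5]
finger_gap: 0.0
clock: 1.43
tool_pos: [0.5158, 0.0893, 0.2558]
tool_rot: [0.176, 0.984, -0.001, 0.001]
contact_force: [-0.7, -0.1, 0.4]
finger_gap: -0.0001
clock: 2.1
tool_pos: [0.5122, 0.0942, 0.2559]
tool_rot: [0.617, 0.787, -0.0, -0.0]
contact_force: [-0.3, -0.2, -0.3]
finger_gap: -0.0002
clock: 2.77
tool_pos: [0.5122, 0.0942, 0.2559]
tool_rot: [0.914, 0.405, -0.0, -0.0]
contact_force: [-0.4, 0.4, 0.2]
finger_gap: -0.0001
0.025
world target [0.5382 0.0617 0.2   ] tool shift now mm [-6.5 41.2 55.9] yaw now 47.7 turn wz 6.1
tilt z [-1.e-03  1.e-04 -1.e+00] gap -8.075792799475809e-05 F [-0.35  0.36  0.17] q [0.16 0.24 1.69 0.   1.22 0.9 ] t 2.7667
```

```bash
python3 -m crank '[[[-3.2,20.6,28,0,0,0,0],[-3.3,20.6,28,0,0,0,0],[0,0,0,0,0,6,0],[0,0,20,0,0,0,0],[0,0,15,0,0,0,0],[0,0,0,0,0,0,0],[0,0,0,0,0,0,0],[0,0,0,0,0,0,0]]]'
python3 - <<'E'
from h import *
go(selpose(22.5,.060,.030),.131,YAW+22.5-90)
for n in ("top","side"):
    p,d=read_camera(n); cv2.imwrite(f"pics/{n}1.png",cv2.resize(p[130:340,180:460,::-1],None,fx=2.8,fy=2.8))
E
```

```text
clock: 3.43
tool_pos: [0.5394, 0.0618, 0.166]
tool_rot: [0.933, 0.359, 0.001, 0.0]
contact_force: [0.3, 0.1, 0.7]
finger_gap: 0.0001
world target [0.5382 0.0617 0.131 ] tool shift now mm [-1.  -0.6 35. ] yaw now 42.1 turn wz 0.4
tilt z [ 1.1e-03  2.0e-04 -1.0e+00] gap 0.00012832077234123485 F [0.35 0.1  0.7 ] q [0.09 0.34 1.77 0.   1.02 0.93] t 3.4333
```

View pics/side1.png

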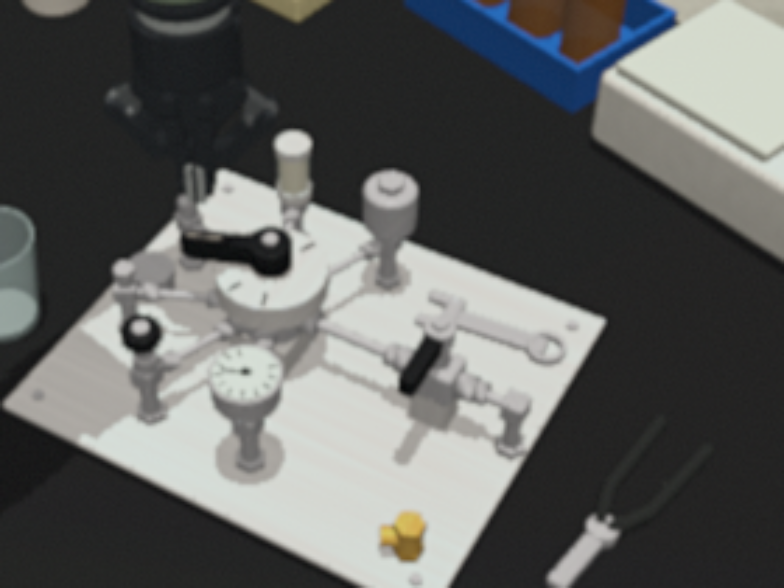

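View pics/top1.png

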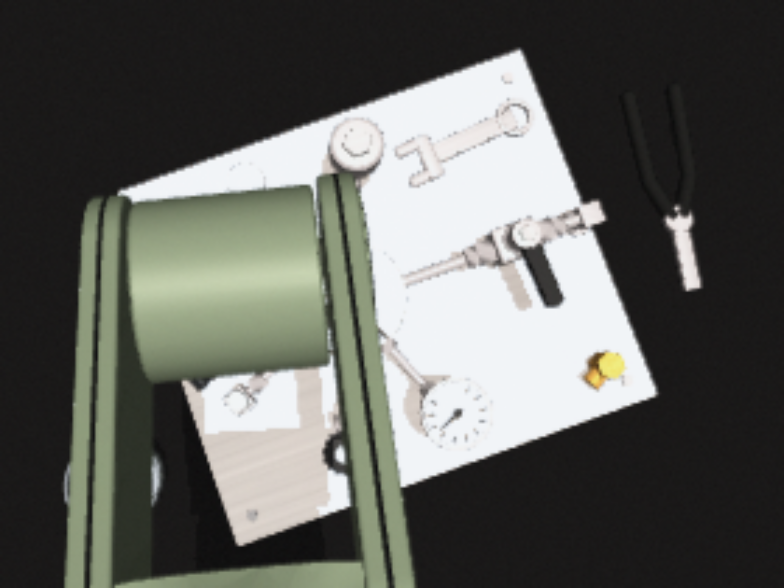

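```bash
python3 -m crank '[[[0,0,17,0,0,0,0],[0,0,17,0,0,0,0],[0,0,0,0,0,0,0],[-4,0,0,0,0,0,0],[-4,0,0,0,0,0,0],[-3,0,0,0,0,0,0],[0,0,0,0,0,0,0],[0,0,0,0,0,0,0]]]'
python3 - <<'E'
from h import *
go(selpose(22.5,.060,.018),.131,YAW+22.5-90)
p,d=read_camera("side"); cv2.imwrite(f"pics/s2.png",cv2.resize(p[160:300,180:360,::-1],None,fx=4,fy=4))
E
```

```text
clock: 4.2
tool_pos: [0.5311, 0.054, 0.1321]
tool_rot: [0.933, 0.359, 0.001, 0.0]
contact_force: [-0.3, -0.3, -0.1]
finger_gap: -0.0003
world target [0.5293 0.0537 0.131 ] tool shift now mm [-1.5 -1.   1.1] yaw now 42.0 turn wz 0.4
tilt z [ 1.6e-03  2.0e-04 -1.0e+00] gap -0.00030110697563361024 F [-0.34 -0.31 -0.09] q [0.08 0.37 1.84 0.   0.94 0.92] t 4.2
```

View pics/s2.png

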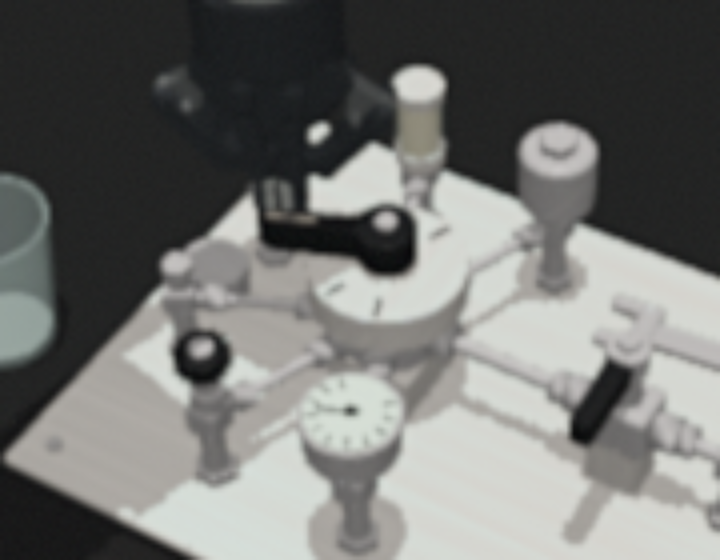

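```bash
python3 -m crank '[[[-3.2,-0.9,0,0,0,-3,0],[-3.2,-0.9,0,0,0,-3,0],[-3.2,-0.9,0,0,0,-3,0],[-3.2,-0.9,0,0,0,-3,0],[-3.2,-0.9,0,0,0,-3,0],[-3.2,-0.9,0,0,0,-3,0],[-3.2,-0.9,0,0,0,-3,0],[-3.2,-0.9,0,0,0,-3,0]]]'
python3 - <<'E'
from h import *
go(selpose(46.5,.060,.018),.131,YAW+46.5-90)
p,d=read_camera("side"); cv2.imwrite(f"pics/s3.png",cv2.resize(p[160:300,180:360,::-1],None,fx=4,fy=4))
E
```

```text
clock: 4.92
tool_pos: [0.5104, 0.0386, 0.1318]
tool_rot: [0.838, 0.546, 0.001, 0.0]
contact_force: [0.8, 1.7, 1.9]
finger_gap: 0.0003
world target [0.5085 0.038  0.131 ] tool shift now mm [-1.3 -1.5  0.8] yaw now 66.2 turn wz 0.6
tilt z [ 2.e-03  8.e-04 -1.e+00] gap 0.00034691453922870404 F [0.76 1.66 1.85] q [0.05 0.34 1.89 0.   0.91 0.47] t 4.9167
```

View pics/s3.png

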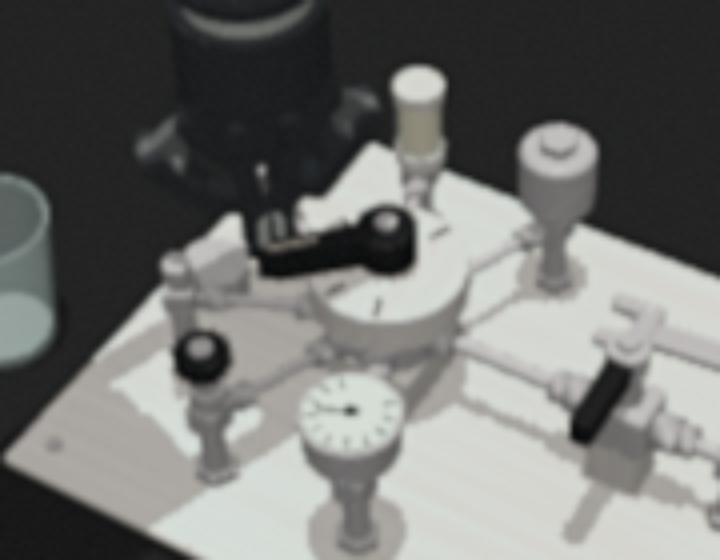

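```bash
python3 -m crank '[[[-3.2,-0.9,0,0,0,-3,0],[-3.2,-0.9,0,0,0,-3,0],[-3.2,-0.9,0,0,0,-3,0],[-3.2,-0.9,0,0,0,-3,0],[0,0,0,0,0,0,0],[0,0,0,0,0,0,0],[0,0,0,0,0,0,0],[0,0,0,0,0,0,0]]]'
python3 - <<'E'
from h import *
go(selpose(58.5,.060,.018),.131,YAW+58.5-90)
p,d=read_camera("side"); cv2.imwrite(f"pics/s4.png",cv2.resize(p[160:300,180:360,::-1],None,fx=4,fy=4))
for a in (22.5,45,67.5,90,112.5): print(a,[(np.array(proj("side",[*(AX+r*e(YAW+a)),.130]))-[180,160])*4 for r in (.0,.066)])
E
```

```text
clock: 5.63
tool_pos: [0.5023, 0.0276, 0.1314]
tool_rot: [0.777, 0.629, 0.0, 0.0]
contact_force: [0.1, 0.6, 0.5]
finger_gap: 0.0001
world target [0.5009 0.0273 0.131 ] tool shift now mm [-0.6 -1.2  0.4] yaw now 78.0 turn wz 0.4
tilt z [ 2.e-04  2.e-04 -1.e+00] gap 5.0767035013925614e-05 F [0.11 0.62 0.48] q [0.03 0.33 1.91 0.   0.91 0.24] t 5.6333
22.5 [array([385.69475286, 225.97764868]), array([260.13694409, 214.55077159])]
45 [array([385.69475286, 225.97764868]), array([259.9856934, 249.727417 ])]
67.5 [array([385.69475286, 225.97764868]), array([279.45980264, 282.36713323])]
90 [array([385.69475286, 225.97764868]), array([316.27455916, 307.01604132])]
112.5 [array([385.69475286, 225.97764868]), array([364.81524824, 319.23306294])]
```

View pics/s4.png

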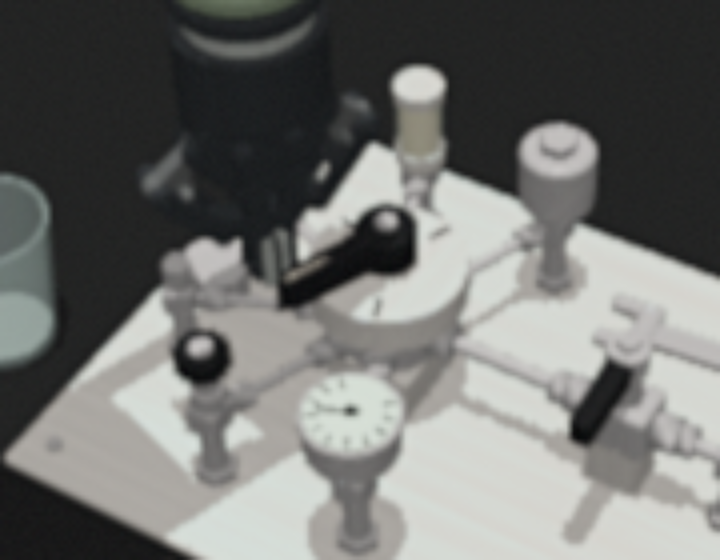

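```bash
python3 -m crank '[[[-3.2,-0.9,0,0,0,-3,0],[-3.2,-0.9,0,0,0,-3,0],[-3.2,-0.9,0,0,0,-3,0],[-3.2,-0.9,0,0,0,-3,0],[-3.2,-0.9,0,0,0,-3,0],[-3.2,-0.9,0,0,0,-3,0],[-3.2,-0.9,0,0,0,-3,0],[-3.2,-0.9,0,0,0,-3,0]]]'
python3 - <<'E'
from h import *
go(selpose(82.5,.060,.018),.131,YAW+82.5-90)
E
python3 -m crank '[[[-3.2,-0.9,0,0,0,-3,0],[-3.2,-0.9,0,0,0,-3,0],[-3.2,-0.9,0,0,0,-3,0],[-3.2,-0.9,0,0,0,-3,0],[-3.2,-0.9,0,0,0,-3,0],[0,0,0,0,0,0,0],[0,0,0,0,0,0,0],[0,0,0,0,0,0,0]]]'
python3 - <<'E'
from h import *
go(selpose(97.5,.060,.018),.131,YAW+97.5-90)
p,d=read_camera("side"); cv2.imwrite(f"pics/s5.png",cv2.resize(p[160:300,180:360,::-1],None,fx=4,fy=4))
E
```

```text
clock: 6.35
tool_pos: [0.4946, 0.0028, 0.1313]
tool_rot: [0.628, 0.778, 0.001, -0.0]
contact_force: [0.5, 2.8, -0.8]
finger_gap: -0.0001
world target [0.4933 0.0024 0.131 ] tool shift now mm [-0.1 -1.3  0.3] yaw now 102.2 turn wz 0.5
tilt z [ 6.0e-04  1.2e-03 -1.0e+00] gap -0.0001146712958846854 F [ 0.53  2.82 -0.78] q [-0.02  0.31  1.93  0.    0.9  -0.23] t 6.35
clock: 7.02
tool_pos: [0.495, -0.0142, 0.1313]
tool_rot: [0.522, 0.853, 0.0, -0.0]
contact_force: [0.5, 0.6, 0.1]
finger_gap: 0.0001
world target [ 0.494  -0.0139  0.131 ] tool shift now mm [ 0.7 -0.8  0.3] yaw now 117.0 turn wz 0.4
tilt z [-1.e-04  2.e-04 -1.e+00] gap 9.223088080315042e-05 F [0.47 0.63 0.06] q [-0.05  0.32  1.92  0.    0.9  -0.52] t 7.0167
```

View pics/s5.png

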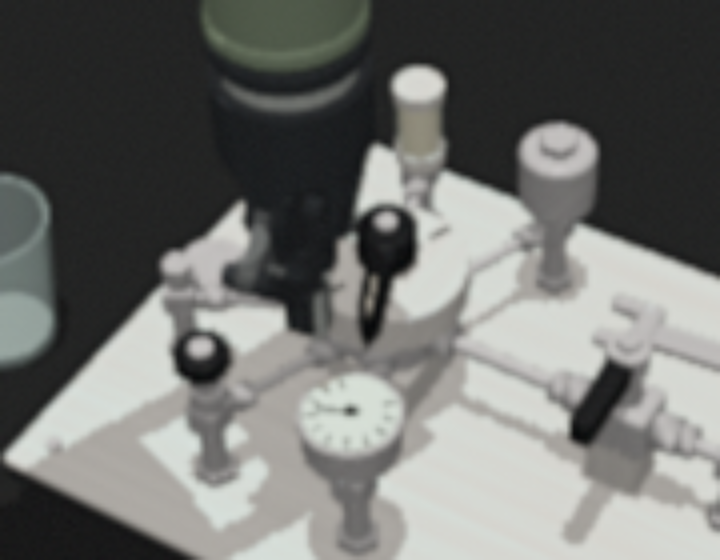

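```bash
python3 -m crank '[[[8,0,0,0,0,0,0],[6,0,0,0,0,0,0],[0,0,-20,0,0,0,0],[0,0,-30,0,0,0,0],[0,0,-20,0,0,0,0],[0,0,0,0,0,4,0],[0,0,0,0,0,4,0],[0,0,0,0,0,0,0]]]'
python3 - <<'E'
from h import *
go(pl(-.110,.046),.118,YAW)
p,d=read_camera("side"); cv2.imwrite(f"pics/s6.png",cv2.resize(p[160:300,180:360,::-1],None,fx=4,fy=4))
E
```

```text
clock: 7.73
tool_pos: [0.4883, -0.0012, 0.2017]
tool_rot: [0.58, 0.814, 0.0, 0.0]
contact_force: [0.6, 0.1, 0.2]
finger_gap: 0.0001
world target [ 0.5483 -0.1221  0.118 ] tool shift now mm [-133.9   17.3   83.8] yaw now 109.0 turn wz -0.1
tilt z [ 7.e-04  2.e-04 -1.e+00] gap 5.4623833055387546e-05 F [0.63 0.07 0.18] q [-0.03  0.23  1.84  0.    1.07 -0.36] t 7.7333
```

View pics/s6.png

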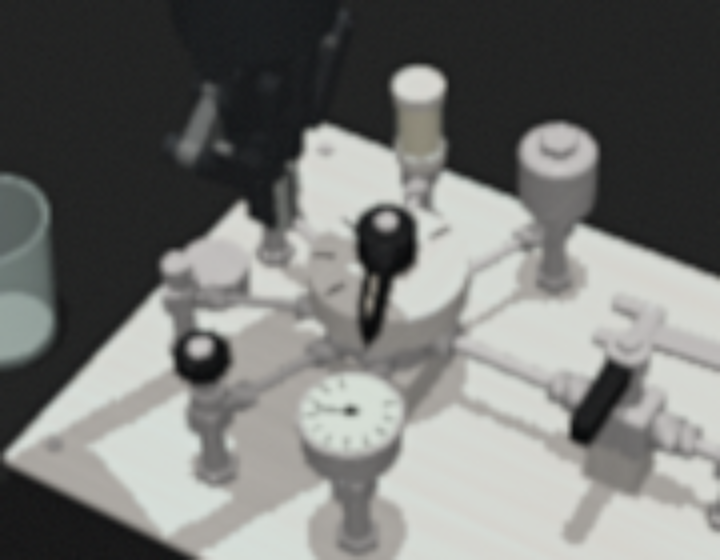

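```bash
python3 -m crank '[[[-27,3.5,0,0,0,0,0],[-27,3.5,0,0,0,0,0],[-27,3.5,0,0,0,0,0],[-27,3.5,0,0,0,0,0],[-26,3.5,0,0,0,0,0],[0,0,20,0,0,0,0],[0,0,10,0,0,0,0],[0,0,0,0,0,0,0]]]'
python3 - <<'E'
from h import *
go(pl(-.110,.046),.118,YAW)
p,d=read_camera("side"); cv2.imwrite(f"pics/s7.png",cv2.resize(p[180:320,220:400,::-1],None,fx=4,fy=4))
p,d=read_camera("top"); cv2.imwrite(f"pics/t7.png",cv2.resize(p[150:310,240:440,::-1],None,fx=3.5,fy=3.5))
E
```

```text
clock: 8.45
tool_pos: [0.5467, -0.122, 0.1682]
tool_rot: [0.58, 0.815, -0.001, -0.003]
contact_force: [-0.4, 1.6, 1.0]
finger_gap: 0.0001
world target [ 0.5483 -0.1221  0.118 ] tool shift now mm [-0.8  1.8 50.2] yaw now 109.1 turn wz -0.0
tilt z [-0.0071  0.0021 -1.    ] gap 0.0001005050978935107 F [-0.39  1.64  0.96] q [-0.24  0.37  1.73  0.    1.05 -0.57] t 8.45
```

View pics/s7.png

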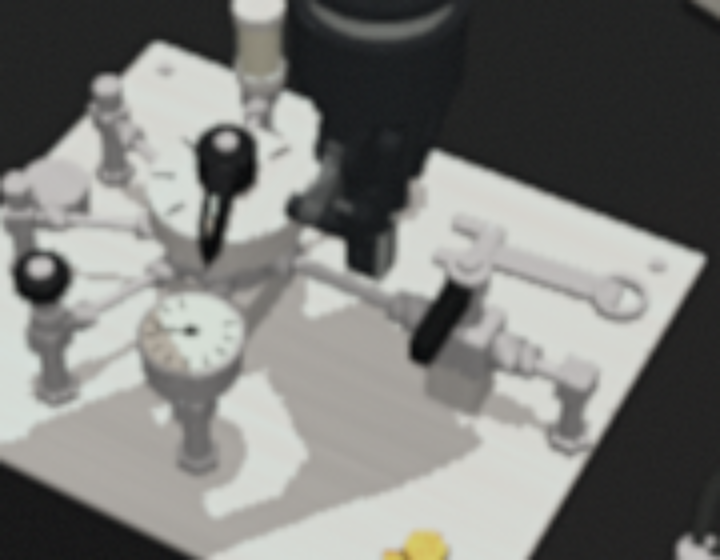

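```bash
python3 -m crank '[[[0,0,18,0,0,0,0],[0,0,18,0,0,0,0],[0,0,16,0,0,0,0],[-4,0,0,0,0,0,0],[-4,0,0,0,0,0,0],[-2,0,0,0,0,0,0],[0,0,0,0,0,0,0],[0,0,0,0,0,0,0]]]'
python3 - <<'E'
from h import *
go(pl(-.122,.046),.118,YAW)
p,d=read_camera("side"); cv2.imwrite(f"pics/s8.png",cv2.resize(p[180:320,220:400,::-1],None,fx=4,fy=4))
E
```

```text
clock: 9.22
tool_pos: [0.5529, -0.1325, 0.1206]
tool_rot: [0.58, 0.814, 0.0, 0.001]
contact_force: [-0.3, 0.1, -0.3]
finger_gap: -0.0
world target [ 0.5523 -0.1334  0.118 ] tool shift now mm [-0.7 -0.9  2.6] yaw now 109.1 turn wz -0.1
tilt z [ 2.3e-03 -4.0e-04 -1.0e+00] gap -1.5386836970983986e-05 F [-0.33  0.07 -0.28] q [-0.26  0.43  1.77  0.    0.94 -0.59] t 9.2167
```

View pics/s8.png

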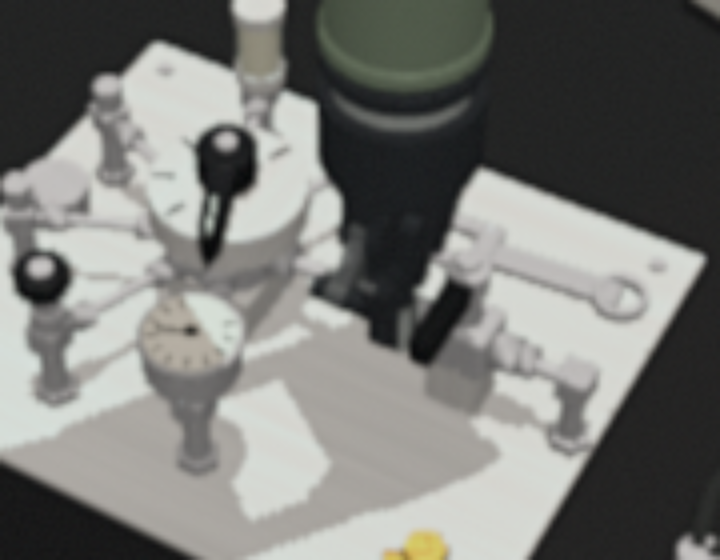

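```bash
python3 -m crank '[[[-2.4,-0.9,1,0,0,-3,0],[-2.4,-0.9,1,0,0,-3,0],[-2.4,-0.9,0,0,0,-3,0],[-2.4,-0.9,0,0,0,-3,0],[-2.4,-0.9,0,0,0,-3,0],[-2.4,-0.9,0,0,0,-3,0],[-2.4,-0.9,0,0,0,-3,0],[-2.4,-0.9,0,0,0,-3,0]]]'
python3 -m crank '[[[-2.4,-0.9,0,0,0,-3,0],[-2.4,-0.9,0,0,0,-3,0],[-2.4,-0.9,0,0,0,-3,0],[-2.4,-0.9,0,0,0,-3,0],[-2.4,-0.9,0,0,0,-3,0],[-2.4,-0.9,0,0,0,-3,0],[-2.4,-0.9,0,0,0,-3,0],[-2.4,-0.9,0,0,0,-3,0]]]'
cat >> h.py <<'E'
SH=pl(-.140,0)
def shpose(ph,r,lag):
    a=YAW+90+ph; return SH+r*e(a)-lag*e(a+90), YAW+ph
E
python3 - <<'E'
from h import *
P,y=shpose(48,.046,.018);go(P,.118,y)
p,d=read_camera("side"); cv2.imwrite(f"pics/s9.png",cv2.resize(p[180:320,220:400,::-1],None,fx=4,fy=4))
E
```

```text
clock: 9.93
tool_pos: [0.5552, -0.1519, 0.1177]
tool_rot: [0.397, 0.918, 0.0, -0.0]
contact_force: [-0.7, 1.7, 0.6]
finger_gap: -0.0001
clock: 10.6
tool_pos: [0.5661, -0.1691, 0.1178]
tool_rot: [0.197, 0.98, 0.0, -0.0]
contact_force: [-1.2, 0.2, 1.0]
finger_gap: 0.0001
world target [ 0.5672 -0.1708  0.118 ] tool shift now mm [-1.7 -1.1 -0.2] yaw now 157.2 turn wz 0.1
tilt z [-8.e-04  6.e-04 -1.e+00] gap 0.00012292153560926973 F [-1.16  0.16  1.03] q [-0.31  0.46  1.72  0.    0.96 -1.48] t 10.6
```

View pics/s9.png

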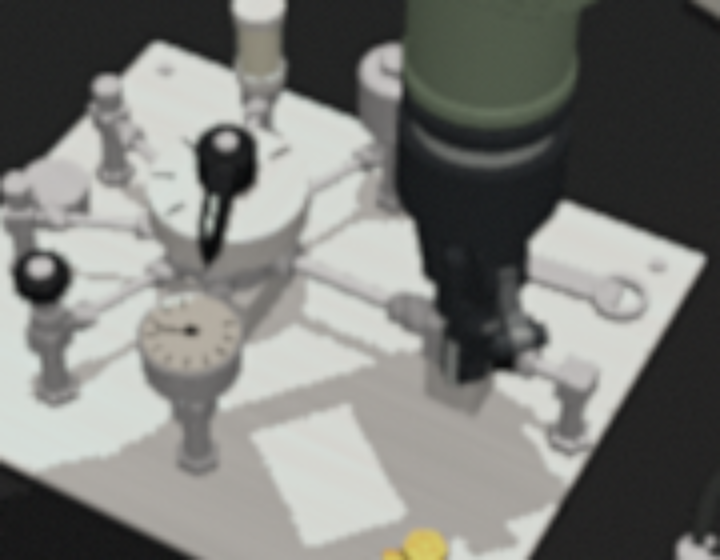

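```bash
python3 -m crank '[[[-2.6,-0.9,0,0,0,-3,0],[-2.6,-0.9,0,0,0,-3,0],[-2.5,-0.9,0,0,0,-3,0],[-2.5,-0.9,0,0,0,-3,0],[-2.5,-0.9,0,0,0,-3,0],[-2.5,-0.9,0,0,0,-3,0],[-2.5,-0.9,0,0,0,-3,0],[-2.5,-0.9,0,0,0,-3,0]]]'
python3 - <<'E'
from h import *
P,y=shpose(72,.046,.018);go(P,.118,y)
P,y=shpose(90,.046,.018);go(P,.118,y)
p,d=read_camera("top"); cv2.imwrite(f"pics/t10.png",cv2.resize(p[150:310,240:440,::-1],None,fx=3.5,fy=3.5))
p,d=read_camera("side"); cv2.imwrite(f"pics/s10.png",cv2.resize(p[180:320,220:400,::-1],None,fx=4,fy=4))
E
```

```text
clock: 11.32
tool_pos: [0.5841, -0.1809, 0.1177]
tool_rot: [-0.01, 1.0, -0.0, -0.0]
contact_force: [-1.8, -0.7, 1.4]
finger_gap: -0.0001
world target [ 0.5846 -0.1817  0.118 ] tool shift now mm [-0.5 -0.8 -0.3] yaw now -178.8 turn wz 0.0
tilt z [-8.e-04 -2.e-04 -1.e+00] gap -7.413183846910143e-05 F [-1.84 -0.68  1.36] q [-0.32  0.49  1.67 -0.    0.99 -1.91] t 11.3167
world target [ 0.5997 -0.1847  0.118 ] tool shift now mm [-15.5  -4.1  -0.3] yaw now -178.8 turn wz -18.0
tilt z [-8.e-04 -2.e-04 -1.e+00] gap -7.413183846910143e-05 F [-1.84 -0.68  1.36] q [-0.32  0.49  1.67 -0.    0.99 -1.91] t 11.3167
```

View pics/s10.png

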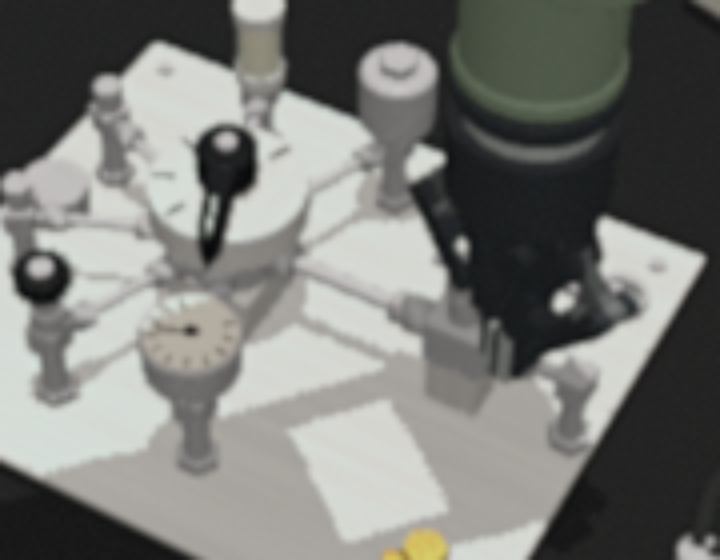

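```bash
python3 -m crank '[[[-2.5,-0.8,0,0,0,-3,0],[-2.5,-0.8,0,0,0,-3,0],[-2.5,-0.8,0,0,0,-3,0],[-2.5,-0.8,0,0,0,-3,0],[-2.5,-0.8,0,0,0,-3,0],[-2.5,-0.8,0,0,0,-3,0],[0,0,0,0,0,0,0],[0,0,0,0,0,0,0]]]'
python3 - <<'E'
from h import *
P,y=shpose(90,.046,.018);go(P,.118,y)
E
python3 -m crank '[[[-1,0,0,0,0,0,0],[-1,0,0,0,0,0,0],[0,0,0,0,0,0,0],[0,0,0,0,0,0,0],[0,0,0,0,0,0,0],[0,0,0,0,0,0,0],[0,0,0,0,0,0,0],[0,0,0,0,0,0,0]]]'
python3 - <<'E'
from h import *
P,y=shpose(90,.046,.018);go(P,.118,y)
p,d=read_camera("side"); cv2.imwrite(f"pics/s11.png",cv2.resize(p[180:320,220:400,::-1],None,fx=4,fy=4))
E
```

```text
clock: 12.08
tool_pos: [0.6001, -0.1832, 0.1174]
tool_rot: [-0.164, 0.986, 0.0, 0.0]
contact_force: [0.1, -0.7, 0.2]
finger_gap: -0.0002
world target [ 0.5997 -0.1847  0.118 ] tool shift now mm [ 0.9 -1.3 -0.6] yaw now -161.1 turn wz -0.2
tilt z [ 6.e-04  2.e-04 -1.e+00] gap -0.00024985674678838776 F [ 0.07 -0.65  0.16] q [-0.31  0.51  1.63  0.    1.   -2.22] t 12.0833
clock: 12.75
tool_pos: [0.6012, -0.1828, 0.1173]
tool_rot: [-0.166, 0.986, 0.0, -0.001]
contact_force: [-4.8, -2.6, 3.0]
finger_gap: 0.0001
world target [ 0.5997 -0.1847  0.118 ] tool shift now mm [ 2.  -1.3 -0.7] yaw now -160.9 turn wz -0.1
tilt z [-1.5e-03 -2.0e-04 -1.0e+00] gap 0.00010868641266286447 F [-4.8  -2.63  3.04] q [-0.31  0.51  1.62 -0.    1.01 -2.22] t 12.75
```

View pics/s11.png

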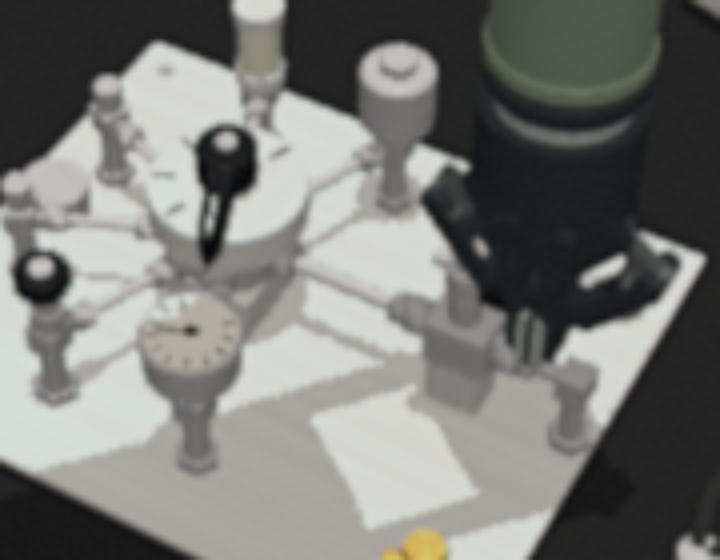

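```bash
python3 -m crank '[[[-1,0,0,0,0,0,0],[-1,0,0,0,0,0,0],[0,0,0,0,0,0,0],[0,0,0,0,0,0,0],[0,0,0,0,0,0,0],[0,0,0,0,0,0,0],[0,0,0,0,0,0,0],[0,0,0,0,0,0,0]]]'
python3 - <<'E'
from h import *
P,y=shpose(90,.046,.018);go(P,.118,y)
E
```

```text
clock: 13.47
tool_pos: [0.6014, -0.1827, 0.1174]
tool_rot: [-0.166, 0.986, -0.0, -0.003]
contact_force: [-9.4, -4.4, 5.3]
finger_gap: -0.0002
world target [ 0.5997 -0.1847  0.118 ] tool shift now mm [ 2.2 -1.3 -0.6] yaw now -160.9 turn wz -0.1
tilt z [-5.3e-03 -9.0e-04 -1.0e+00] gap -0.00019749412630127496 F [-9.45 -4.44  5.28] q [-0.31  0.51  1.62 -0.    1.01 -2.21] t 13.4667
```

Firm stop: 2 mm more was commanded, 0.2 mm moved, and the force doubled. Next I back off, raise and move clear to look.

```bash
python3 -m crank '[[[4,0,0,0,0,0,0],[8,0,0,0,0,0,0],[5,0,0,0,0,0,0],[0,0,-20,0,0,0,0],[0,0,-35,0,0,0,0],[0,0,-35,0,0,0,0],[0,0,-35,0,0,0,0],[0,0,-20,0,0,0,0]]]'
python3 -m crank '[[[30,0,0,0,0,0,0],[30,0,0,0,0,0,0],[30,0,0,0,0,0,0],[30,0,0,0,0,0,0],[30,0,0,0,0,0,0],[30,0,0,0,0,0,0],[0,0,0,0,0,0,0],[0,0,0,0,0,0,0]]]'
python3 - <<'E'
from h import *
s=state();print(s["tool_pos"],s["contact_force"])
p,d=read_camera("top"); cv2.imwrite(f"pics/t12.png",cv2.resize(p[130:340,180:460,::-1],None,fx=2.8,fy=2.8))
p,d=read_camera("side"); cv2.imwrite(f"pics/s12.png",cv2.resize(p[170:350,150:430,::-1],None,fx=2.8,fy=2.8))
E
```

```text
clock: 14.13
tool_pos: [0.5889, -0.1876, 0.2667]
tool_rot: [-0.166, 0.986, -0.001, 0.003]
contact_force: [1.2, 0.2, -0.0]
finger_gap: 0.0002
clock: 14.8
tool_pos: [0.4168, -0.2465, 0.2627]
tool_rot: [-0.165, 0.986, -0.0, 0.001]
contact_force: [0.0, 0.1, 0.2]
finger_gap: 0.0003
[ 0.41681357 -0.24647799  0.26266017] [0.0226726  0.10648333 0.24512741]
```

View pics/t12.png

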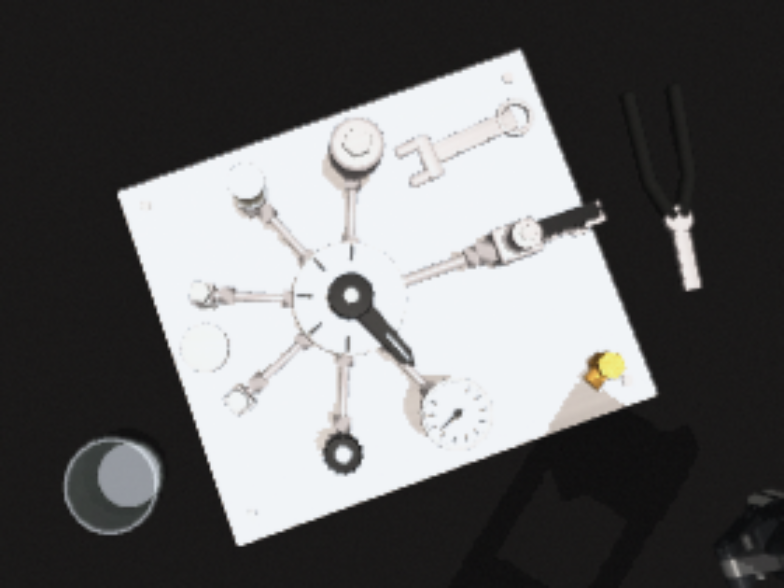

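View pics/s12.png

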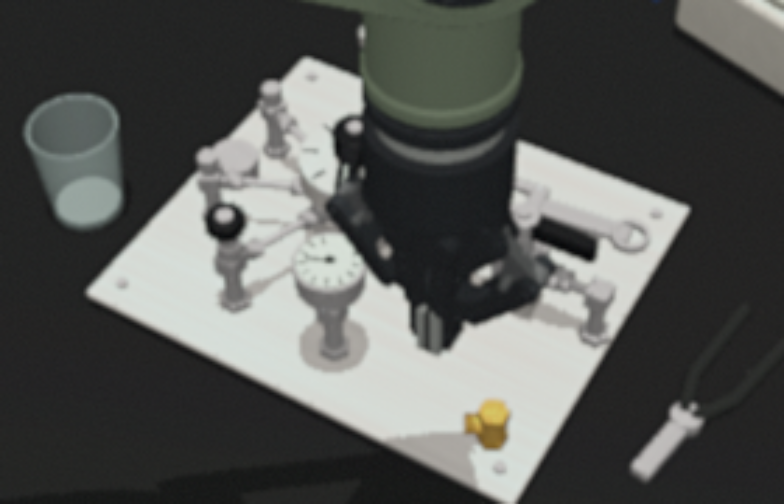

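```bash
python3 - <<'E'
from h import *
p,d=read_camera("top")
def ang(c,r0,r1,z,a0,w):
    # dark pixels near expected bar: PCA
    best=[]
    v,u=np.mgrid[130:340,180:460]
    P=np.array([bp("top",x,y,z)[:2] for x,y in zip(u.ravel(),v.ravel())])-c
    dk=(p[130:340,180:460].max(-1)<75).ravel()
    al=(P@e(a0)); ac=P@e(a0+90)
    m=dk&(al>r0)&(al<r1)&(abs(ac)<w)
    k=np.polyfit(al[m],ac[m],1);print(m.sum(),"deg off",np.degrees(np.arctan(k[0])),"offset mm",k[1]*1e3, "al max",al[m].max())
ang(AX,.022,.064,.130,YAW+112.5,.014)
ang(SH,.018,.050,.114,YAW+180,.014)
E
```

```text
Traceback (most recent call last):
  File "h.py", line 4, in bp
    i=camera_info(n);f=210/np.tan(np.radians(i["fov_y"]/2))
ValueError: time passes only in moves, steps and waits
```

```bash
python3 - <<'E'
from h import *
p,d=read_camera("top")
import h
I=camera_info("top"); h.camera_info=lambda n:I
def ang(c,r0,r1,z,a0,w):
    v,u=np.mgrid[130:340,180:460]
    P=np.array([bp("top",x,y,z)[:2] for x,y in zip(u.ravel(),v.ravel())])-c
    dk=(p[130:340,180:460].max(-1)<75).ravel()
    al=(P@e(a0)); ac=P@e(a0+90)
    m=dk&(al>r0)&(al<r1)&(abs(ac)<w)
    k=np.polyfit(al[m],ac[m],1);print(m.sum(),"deg off",np.degrees(np.arctan(k[0])),"offset mm",k[1]*1e3)
ang(AX,.022,.064,.130,YAW+112.5,.014)
ang(SH,.018,.044,.114,YAW+180,.012)
s=state();print(s["clock"],s["contact_force"])
E
```

```text
53 deg off -3.7074578498266852 offset mm -1.0408988109740798
76 deg off -0.4686210219763433 offset mm 1.4103157189926958
15.0 [ 0.33746177 -0.22788067 -0.06734538]
```

```bash
python3 - <<'E'
from h import *
import h
p,d=read_camera("top")
I=camera_info("top"); h.camera_info=lambda n:I
p0=np.load("top0.npz")["p"]
v,u=np.mgrid[190:300,250:370]
P=np.array([bp("top",x,y,.13)[:2] for x,y in zip(u.ravel(),v.ravel())])-AX
for nm,q,a in (("start",p0,22.5),("now",p,112.5)):
  g=q[190:300,250:370].max(-1).ravel()
  for th in (75,110,150):
    al=P@e(YAW+a);ac=P@e(YAW+a+90)
    m=(g<th)&(al>.02)&(al<.075)&(abs(ac)<.018)
    h0=(g<th)&(np.hypot(*P.T)<.024); c=P[h0].mean(0)
    t=(P[m&(al>.04)]-c).mean(0)
    print(nm,th,m.sum(),"hub c",c*1e3,"dir",np.degrees(np.arctan2(*t[::-1]))%360-YAW,"slope",np.degrees(np.arctan(np.polyfit(al[m],ac[m],1)[0])))
cv2.imwrite("pics/t13.png",cv2.resize(p[200:300,270:370,::-1],None,fx=6,fy=6,interpolation=cv2.INTER_CUBIC))
E
```

```text
start 75 10 hub c [2.11782766 2.28418269] dir 28.50871668489239 slope 14.976341783955993
start 110 106 hub c [-1.45721182  3.45001943] dir 22.5449419554092 slope 0.8899978292891024
start 150 126 hub c [-1.01637306  3.08599137] dir 22.673159074698845 slope -0.04338040086372511
now 75 61 hub c [-0.40161782 -1.14559994] dir 107.97804488185506 slope -2.538700758485897
now 110 110 hub c [-2.36769289 -0.08497327] dir 111.79444327304816 slope -0.6306669036261763
now 150 129 hub c [-1.75725455  0.0703152 ] dir 111.28421512158204 slope -1.0151633972609624
```

View pics/t13.png

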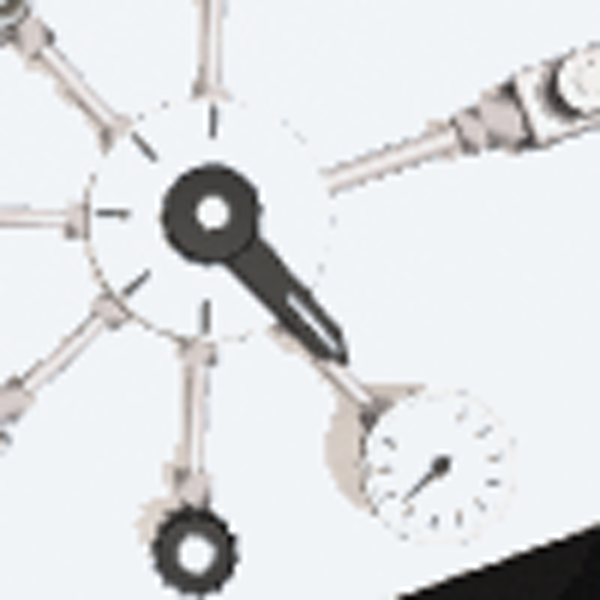

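```bash
python3 -c "
from plant import *
print(finish_job())"
```

```text
the job is handed in; nothing more can be done
None
```

The selector now points at the gauge line and the shut-off lever is fully open. I handed the job in at about 15 s on the robot's clock, with the arm clear of the panel.

- **Selector:** I pushed it with closed fingertips from +22.5° through the click at +67.5° to the one at +112.5°, where the gauge stands. Only then did I touch the shut-off lever.
- **Shut-off lever:** I pushed it round until it hit its firm stop. Two more millimetres commanded moved it only 0.2 mm while the force rose from about 6 N to 12 N.
- **Last checks:**
  - The final top picture puts the selector nose at about 111.3–111.8°, so within roughly 1° of the gauge line.
  - The lever lies within about 0.5° of its pipe.
  - The spanner, brass tee, tin, beaker and pliers look unmoved by eye. I did not measure them.
  - The contact force at the end was near zero.
- **Readings that disagreed:** two darker-threshold passes put the nose 3.7° and 4.5° short. They caught about half of the handle's pixels, so I set them aside as shading and highlight errors. A rough side-camera reading of the start angle gave 34°, against 22.7° from the top camera. I relied on the top camera, and the handle then clicked to rest where that predicted.

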